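Hold the red varnish cuvette in the lamp's light path

TASK

Check the colour of the dark red varnish sample at the light bench: open the lamp's shutter fully by pulling its red knob straight up, then take the dark red cuvette from the tray by its two white frosted faces only, never touching its clear windows with the gripper, and hold it upright and still about halfway between lamp and screen, so that the light passes squarely through the middle of its two clear windows. Do not bump it against the bench and leave the other cuvettes and the workshop things where they are. Finish while still holding it there in the air: do not set it down or let go.

Things in the scene. Friction and masses are not known exactly. Their poses are not given: they have to be found in the camera images.
- red_cuvette: sealed glass cuvette of set dark red varnish, 60 to 130 g, 30 x 30 mm, 50 mm high, with a flat clear lid (26 x 19 mm, top at 54 mm) through which the red shows. Origin: centre of underside, z up. +y and -y faces: white frosted plates 30 mm wide, full height, 30 mm apart over their outsides: grip these. +x and -x faces: clear windows showing red, 22 mm wide, z 4 to 50 mm, set back 1 mm
- red_window_centre (a point): point inside the red cuvette on the line through the middles of its two clear windows, 26 mm above its underside, on its centre line; axes as the cuvette
- amber_cuvette: cuvette of the same make, orange-amber filled; leave it. Origin and axes as the red one
- gold_cuvette: cuvette of the same make, yellow-gold filled; leave it. Origin and axes as the red one
- tray: fixed light wooden tray with green lining, 130 mm along its x by 280 mm along its y, floor 6 mm above the table, rim 14 mm above the table; the three cuvettes stand in a row along its y in any order, some 85 mm apart, each turned its own way. Seen from above, the white upper edges of each one's frosted plates flank its coloured middle. Origin: centre of its underside
- light_bench: fixed light bench: aluminium rail 50 mm wide, 18 mm high (riders to 34 mm) along its y. Light runs along its -y, 110 mm up, from a black lamp (shutter guide 66 mm wide, top 146 mm up, face at y = +95 mm) to a white screen in a black frame (78 mm square, top 149 mm up, face at y = -84 mm); the room between is free. Origin on the table under the middle of the light path; z up
- light_path (a point): point on the middle of the light path, 110 mm above the table, about halfway between lamp shutter and screen: hold the centre of the cuvette's windows here. Axes as light_bench: the light runs along its y
- shutter (a joint): the shutter's height in m: 0 shut, 0.036 fully up at its stop; slides straight up with about 2.5 N and stays where it is left
- shutter_knob (a point): middle of the shutter's red knob (upright cylinder 18 mm across and 22 mm high, on an 8 mm stem 32 mm long to the blade) above the lamp's front; with the shutter shut it is 177 mm above the table and 31 mm above the top of the shutter guide; it can be gripped from above in any direction
- thumb_plane: bystander: brass thumb plane, 75 x 26 mm, 34 mm high; origin at its underside
- varnish_bottle: bystander: amber glass varnish jar, 54 mm across, 125 mm high; origin at its underside
- rosin_cake: bystander: round cake of rosin, 56 mm across, 14 mm high; origin at its underside
- brush_jar: bystander: glass jar of brushes, 72 mm across, about 190 mm high with the brushes; origin at its underside
- spool_clamp: bystander: upright wooden spool clamp, 30 mm across, 91 mm high; origin at its underside

How it is judged (in metres and radians):
On the way, in this order (a step that is already met when the one before it is completed fails the run):
1. the shutter is fully open (value of joint shutter above 0.03 m and distance of red_cuvette from where it was at the start of the episode below 0.02 m), for 0.2 s.
2. the red cuvette is lifted off the tray, gripped by both frosted faces (height (world z) of red_cuvette above 0.03 m and contact force between each of red_cuvette_c0, red_cuvette_c1 and the fingers above 1 N), for 0.2 s.
At the end, for the whole second after the job is handed in: Shutter up over 30 mm; red cuvette still, gripped by both frosted faces, clear of the bench, upright within 7 deg, windows square to the light within 8 deg, window centre within 7 mm sideways, 10 mm in height and 30 mm along the light of the mid path; other cuvettes within 15 mm of their places (value of joint shutter above 0.03 m and x of red_window_centre in the frame of light_path between -0.007 and 0.007 m and y of red_window_centre in the frame of light_path between -0.03 and 0.03 m and z of red_window_centre in the frame of light_path between -0.01 and 0.01 m and angle between the x axis of red_cuvette and the y axis of light_bench, either way round below 0.14 rad and angle between red_cuvette's own z axis and vertical below 0.12 rad and contact force between each of red_cuvette_c0, red_cuvette_c1 and the fingers above 1 N and contact force between red_cuvette and light_bench below 0.05 N and linear speed of red_cuvette below 0.02 m/s and distance of each of amber_cuvette, gold_cuvette from where it was at the start of the episode below 0.015 m and angle between each of amber_cuvette, gold_cuvette's own z axis and vertical below 0.2 rad); the arm keeps its last pose, push and grip.
It fails at once if the gripper touches a clear window of the red cuvette (contact force between any of red_cuvette_c2, red_cuvette_c3 and the fingers above 0.3 N).
It fails at once if the red cuvette is knocked against the light bench (contact force between red_cuvette and light_bench above 2 N).
It fails at once if another cuvette or a bystander is shifted or knocked over (distance of any of amber_cuvette, gold_cuvette from where it was at the start of the episode above 0.02 m or angle between any of amber_cuvette, gold_cuvette's own z axis and vertical above 0.4 rad or distance of any of thumb_plane, varnish_bottle, rosin_cake, brush_jar, spool_clamp from where it was at the start of the episode above 0.03 m).
It also fails if it takes over 50 s, if anything falls off the work surface, if the arm or the gripper's body presses on something with over 40 N, if the wrist force passes 120 N, or if a joint passes its speed limit or range.

ROBOT

A 6-joint arm with a two-finger parallel gripper is mounted at the origin on the work surface. World frame = base frame: x ahead of the robot, y to its left, z up, the work surface at z = 0. Lengths are in mm, angles in rad, forces in N, time in s.
With the tool pointing down it reaches from about 350 to 925 mm from the base axis. Payload 6.4 kg.
Tool frame: the origin (TCP) lies on the centre line of the jaws, within the pads' length; the fingertips stand 11 mm ahead of it and the grasp point (between the pads) lies 8 mm behind it (finger_overhang is the distance from the TCP to the fingertips, in mm); z points along the fingers, x is the direction in which the jaws open and shut, and the axes are right-handed (so a half turn about z gives the same grasp; the last joint's range is limited). The gripper opens to 94 mm and grips with 3 to 60 N. Pads are 16 mm wide; open, the fingers measure 119 mm over their backs; the gripper's body (75 mm by 177 mm) begins 78 mm behind the grasp point.
Start: joints at [-1.429, 0.245, 1.558, -0, 1.339, -0.174], TCP at [201.88, -617.866, 216.455] pointing down, gripper open.
Joint ranges: [-3.13, 3.13], [-1.02, 2.26], [0.13, 2.54], [-0.95, 4.09], [0.21, 2.88], [-2.74, 2.74]. Speed limits (rad/s): [2.57, 2.57, 3.14, 3.14, 3.14, 3.14].

INTERFACE

Orientations are given as [roll, pitch, yaw] about the fixed x, y, z axes, in that order (R = Rz(yaw) Ry(pitch) Rx(roll)).
In Python, from workcell import state, snapshot, close_job, finger_overhang gives the robot as it stands.
- The arm moves only by the tool carry_out, never from a script. Its argument "rows" is a list of rows, each a list of 3 entries, a list of its own where there are three numbers: the finger opening in m, from 0 to 0.094, then the shift along the world's x, y, z in m, then the turn about the world's z in degrees. A call has 1 to 10 rows; each row is the pose to reach, as a shift and turn from the pose commanded when the call began; what a row does not reach only later rows make up. A row lasts 1/8 s, in which the tool goes at most 62.5 mm and 10.7 degrees, less where a joint would pass 70% of its speed; a pose out of reach is approached as far as the arm can. A call with a gripper value outside its range is refused whole. The fingers move at their own pace and stop on an object; "grip_force" is the grip in N (left out, the last holds). Time passes only in rows, so rows that repeat a pose let the fingers close. It gives the time, the measured TCP pose, the force and the opening at its end, in the units of the state.
- state(): the state, without advancing time (a new reading comes with each control period).
- snapshot(name): name is "scene" or "top"; returns a dict with "color" (420x560x3 uint8, red, green, blue), "K" (3x3 intrinsics, pixels), "R" (3x3) and "t" (3): a world point X has camera coordinates R X + t. Camera axes: x right, y down, z forward; pixel columns grow to the right and rows downward; lengths in mm; the calibration is good to about 2 mm. A picture is of the moment at which its call begins. There is no depth.
- close_job(): hands the job in, once; it reports no verdict.
The state is a dict: "clock": time; "joint_pos": joint angles; "qd": joint speeds; "tau": joint torques, N m; "position": TCP position; "tcp_rot": TCP orientation; "wrist_force": force on the tool from outside, world axes, zero at the start; "moment": the same for the moment, N m; "width": finger opening in mm.
Only numpy, scipy, OpenCV 4.12 (cv2) and the standard library are available. Lean on these libraries where they do the work, as an engineer would, in place of code of your own. Each camera call takes 0.05 s, during which the arm holds its last target. There are 200 camera calls.

## Working session

There is one attempt and no reset: what is moved stays moved. The work goes in short steps, Python scripts to look and compute and a tool call to move; the robot and the scene stay as the last step left them, time stands still between calls to the robot, and variables do not carry over. Pictures are saved under pics/ and viewed, about 8 in all and at most 12, crops included, and the job is handed in when it is done.

Besides the shell and the picture viewer there is one more tool, called by a JSON object that holds its "op" and its "data". carry_out: Moves the arm, as the interface text tells. Its arguments: {"type":"object","properties":{"rows":{"type":"array"},"grip_force":{"type":"number"}},"required":["rows"]}

```bash
ls; mkdir -p pics; cat > h.py <<'E'
import numpy as np, cv2
from workcell import state, snapshot
def snap(n,f):
    s=snapshot(n); cv2.imwrite(f'pics/{f}.png',s['color'][:,:,::-1]); return s
def ray(s,u,v,z):
    K,R,t=[np.array(s[k],float) for k in('K','R','t')]
    c=-R.T@t; d=R.T@np.linalg.inv(K)@np.array([u,v,1.]); return c+d*(z-c[2])/d[2]
def proj(s,X):
    p=np.array(s['K'])@(np.array(s['R'])@np.array(X,float)+np.array(s['t'])); return p[:2]/p[2]
E
python3 - <<'E'
from h import *
import pickle
d={}
for n in('top','scene'):
    s=snap(n,n+'0'); d[n]=s; print(n,-np.array(s['R']).T@np.array(s['t']),np.array(s['K'])[0,0])
pickle.dump(d,open('s0.pkl','wb'))
print(state())
E
```

```text
pics
top [ 442.26450474  -17.35430813 1243.23870937] 510.0723998844259
scene [1024.40295369  186.06684124  760.94936296] 422.028062227664
{'clock': 0.1, 'joint_pos': array([-1.42907939e+00,  2.45725219e-01,  1.55886753e+00,  6.69806836e-06,
        1.33866255e+00, -1.74071588e-01]), 'qd': array([ 0.00167105, -0.00125387, -0.00302214,  0.0007096 , -0.0011179 ,
        0.00131881]), 'tau': array([-3.34765873e-04, -4.16915667e+01, -3.15524232e+01,  6.85928995e-02,
        3.09443765e-02, -5.56621706e-05]), 'position': array([ 201.82067094, -617.34476261,  215.48089716]), 'tcp_rot': array([-3.14129828e+00,  1.63638750e-03, -1.25500911e+00]), 'wrist_force': array([-0.12661692, -0.63862437,  1.5554896 ]), 'moment': array([ 0.00694939,  0.00995339, -0.0073354 ]), 'width': 93.78202655903745}
```

View pics/top0.png

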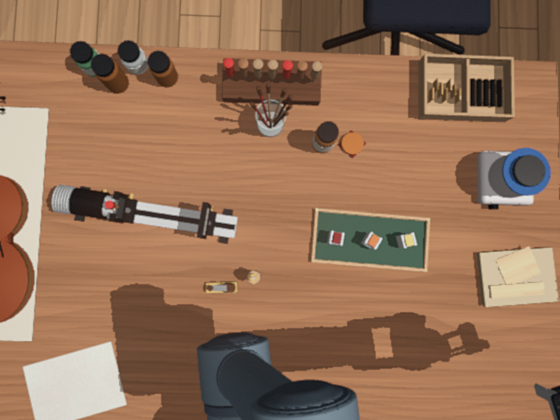

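View pics/scene0.png

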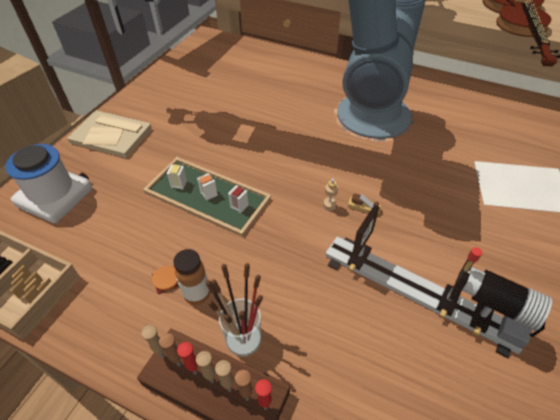

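The top view shows the red cuvette at about (337,238), amber (373,241), gold (407,240), knob (109,205), bench from lamp (85,203) to screen (203,222), spool (253,277), plane (220,287). The scene view has the knob at (475,255) and the red cuvette at (238,199). Next I measure these.

```bash
python3 - <<'E'
from h import *
import pickle
d=pickle.load(open('s0.pkl','rb'))
T,S=d['top'],d['scene']
def red(s,x0,y0,x1,y1):
    c=s['color'][y0:y1,x0:x1].astype(int); m=((c[...,0]>70)&(c[...,0]>2.5*c[...,1])&(c[...,0]>2.5*c[...,2])).astype('uint8')
    n,l,st,ce=cv2.connectedComponentsWithStats(m); 
    return [(st[i],ce[i]+[x0,y0]) for i in range(1,n) if st[i][4]>8]
print('knob top',red(T,90,190,130,225)); print('knob scene',red(S,455,235,495,290))
print('cuv top',red(T,322,225,352,252)); print('cuv scene',red(S,222,180,255,215))
# whites of cuvette in top
c=T['color'][225:252,322:352].astype(int); m=(c.min(2)>140).astype('uint8')
n,l,st,ce=cv2.connectedComponentsWithStats(m)
for i in range(1,n): print('white',st[i],ce[i]+[322,225])
a=cv2.resize(T['color'][180:250,40:250],None,fx=3.8,fy=3.8,interpolation=cv2.INTER_CUBIC)
b=cv2.resize(T['color'][225:252,322:352],None,fx=11,fy=11,interpolation=cv2.INTER_CUBIC)
b2=cv2.resize(S['color'][175:220,215:265],None,fx=6.6,fy=6.6,interpolation=cv2.INTER_CUBIC)
o=np.zeros((570,798,3),'uint8'); o[:266,:798]=a; o[270:270+297,:330]=b; o[270:270+297,340:670]=b2
cv2.imwrite('pics/crop0.png',o[:,:,::-1])
E
```

```text
knob top [(array([16, 12,  9,  7, 52], dtype=int32), array([109.78846154, 204.73076923]))]
knob scene [(array([ 14,  13,  13,  14, 121], dtype=int32), array([474.61157025, 254.24793388]))]
cuv top [(array([11,  9,  3,  8, 10], dtype=int32), array([333.7, 237.5]))]
cuv scene [(array([15, 10,  6,  5,  9], dtype=int32), array([239.22222222, 191.88888889]))]
white [ 7  5  6 14 44] [331.         237.15909091]
white [18  7  5 14 38] [342.  238.5]
white [14 19  2  1  2] [336.5 244. ]
```

View pics/crop0.png

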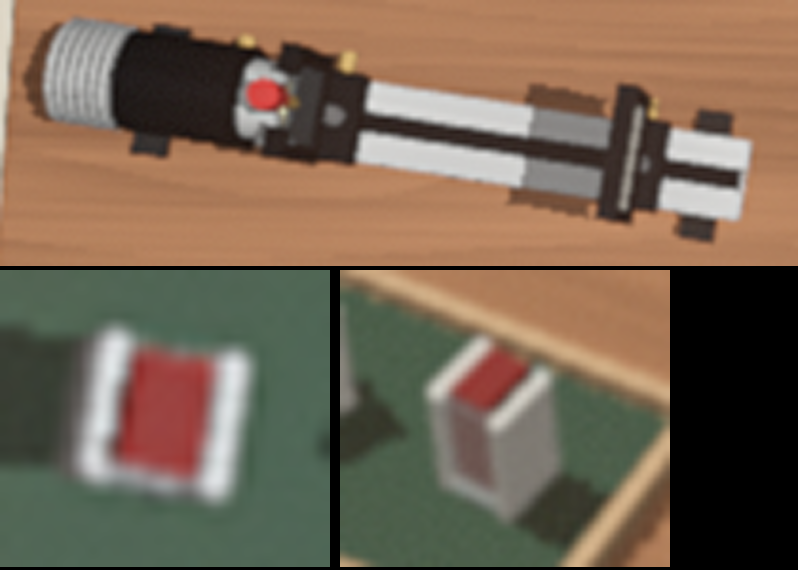

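The crop shows the red cuvette's top corners at about (105,330), (245,350), (222,500) and (80,480) in the enlarged tile, with white plates left and right (jaws along about world y). The rail runs slightly down to the right, the knob has parallax, and the bench gap is free.

```bash
python3 - <<'E'
from h import *
import pickle
d=pickle.load(open('s0.pkl','rb'))
T,S=d['top'],d['scene']
def rays(s,p):
    a=ray(s,*p,0);b=ray(s,*p,300); return a,(b-a)/np.linalg.norm(b-a)
def tri(p,q):
    A=np.zeros((3,3));B=np.zeros(3)
    L=[rays(T,p),rays(S,q)]
    for a,v in L: M=np.eye(3)-np.outer(v,v);A+=M;B+=M@a
    X=np.linalg.solve(A,B); return X,[np.linalg.norm((np.eye(3)-np.outer(v,v))@(X-a)) for a,v in L]
print('knob tri',tri((109.79,204.73),(474.6,254.2)),'ray z188',ray(T,109.79,204.73,188))
# rail
c=T['color'].astype(int); hi=c.max(2);lo=c.min(2)
m=((hi-lo<25)&(lo>100)).astype('uint8'); m[:,:135]=0;m[:,240:]=0;m[:190]=0;m[250:]=0
up=[];dn=[]
for u in list(range(140,176))+list(range(216,232)):
    r=np.where(m[:,u])[0]
    if len(r)>8: up.append(ray(T,u,r[0]-.5,18)[:2]);dn.append(ray(T,u,r[-1]+.5,18)[:2])
def line(P):
    vx,vy,x,y=cv2.fitLine(np.array(P,np.float32),cv2.DIST_HUBER,0,.01,.01).ravel();v=np.array([vx,vy])
    if vy<0:v=-v
    return np.array([x,y]),v
a,va=line(up);b,vb=line(dn);v=(va+vb);v/=np.linalg.norm(v);n=np.array([v[1],-v[0]])
print('bench ydir',v,np.degrees(np.arctan2(v[1],v[0])),va,vb,'width',(a-b)@n)
# centre line at given s: mean of lines
p0=(a+b)/2; p0=p0-n*0
off=((a@n)+(b@n))/2
print('off',off,'rail z18 range s',[ (q@v) for q in (up[0],up[-1])])
ends=np.where(m.any(0))[0]; print(ends.min(),ends.max())
def cz(U,V): return (U+.5)/3.8-.5+40,(V+.5)/3.8-.5+180
# screen top: outline corners in crop; frame top z149
for nm,(U,V),z in [('screen top near-left',(620,87),149),('screen top far-left',(600,217),149),('scr topR',(648,92),149),('scr botR',(632,218),149),('lamp guide UL',(285,44),146),('lamp gUR',(328,70),146),('guide bot',(312,160),146)]:
    X=ray(T,*cz(U,V),z)[:2]; print(nm,X,'s',X@v,'n',X@n-off)
K=ray(T,109.79,204.73,186)[:2];print('knob s,n',K@v,K@n-off)
# cuvette
C=[ray(T,(U+.5)/11-.5+322,(V-270+.5)/11-.5+225,56)[:2] for U,V in[(105,330),(245,350),(222,500),(80,480)]]
C=np.array(C);print(C.round(1),'ctr',C.mean(0));r=cv2.minAreaRect(C.astype(np.float32));print(r)
for p,q in((0,1),(3,2),(0,3),(1,2)):
    w=C[q]-C[p];print(np.degrees(np.arctan2(w[1],w[0])),np.linalg.norm(w))
E
```

```text
knob tri (array([531.08877932, 307.54701348, 178.47137369]), [np.float64(0.49521283025864227), np.float64(0.49521283025860385)]) ray z188 [530.25618645 305.15004346 188.        ]
bench ydir [0.12527205 0.9921225 ] 82.803535 [0.11754072 0.99306804] [0.13299575 0.9911166 ] width 51.205524
off 488.73572 rail z18 range s [np.float64(353.1166577951449), np.float64(133.26472217434764)]
135 237
screen top near-left [544.31323072 119.69963256] s 186.94392980065967 n 36.29465145132315
screen top far-left [470.72939901 127.79713688] s 185.759648320264 n -37.723912481418665
scr topR [541.96229932 103.83296622] s 170.90774757673637 n 35.94988940831195
scr botR [470.68412099 109.89217452] s 167.990060741629 n -35.52584247355696
lamp guide UL [563.16981841 309.4085909 ] s 377.5206537865852 n 31.23746562644783
lamp gUR [549.1727305 284.5224827] s 351.077142709901 n 20.468173975026048
guide bot [498.11805888 290.59563837] s 350.7067335246944 n -30.94510966772441
knob s,n 369.7998160326358 -0.7945257282459579
[[ 497.8 -169.5]
 [ 494.4 -199.4]
 [ 462.5 -195.1]
 [ 465.9 -164.8]] ctr [ 480.14332094 -182.22022801]
((480.1413879394531, -182.1339569091797), (30.41698455810547, 32.957000732421875), 82.1939926147461)
-96.44055610702132 30.084810042841497
-96.3531939392902 30.426760010831
171.5885220753084 32.24190357577545
172.1939988052115 32.18557550277801
```

Estimates:
- Light path centre is about (519, 207), bench y axis at 82.8°.
- Knob is about (531, 306, 177).
- Red cuvette is about (480, -182), plate axis at about 82.8°, i.e. yaw -97.2°.

The tool is at yaw -71.9° now, so it needs a turn of -25.3°. I move to above the knob first.

{"op": "carry_out", "data": {"rows": [[0.06,[0.0205,0.056,0.02],-5],[0.06,[0.041,0.112,0.03],-10],[0.06,[0.0615,0.168,0.04],-15],[0.06,[0.082,0.224,0.04],-20],[0.06,[0.1025,0.28,0.04],-25.3],[0.06,[0.123,0.336,0.04],-25.3],[0.06,[0.1435,0.392,0.04],-25.3],[0.06,[0.164,0.448,0.04],-25.3],[0.06,[0.1845,0.504,0.04],-25.3],[0.06,[0.205,0.56,0.04],-25.3]], "grip_force": 20}}

```text
clock: 1.35
position: [407.0, -55.9, 256.3]
tcp_rot: [-3.141, -0.0, -1.697]
wrist_force: [0.6, -1.1, -0.2]
width: 60.2
```

{"op": "carry_out", "data": {"rows": [[0.06,[0.0205,0.056,0],0],[0.06,[0.041,0.112,0],0],[0.06,[0.0615,0.168,0],0],[0.06,[0.082,0.224,0],0],[0.06,[0.1025,0.28,0],0],[0.06,[0.123,0.336,0],0],[0.06,[0.124,0.364,0],0],[0.06,[0.124,0.364,0],0],[0.06,[0.124,0.364,0],0],[0.06,[0.124,0.364,0],0]]}}

```text
clock: 2.6
position: [530.9, 305.0, 256.5]
tcp_rot: [-3.142, -0.0, -1.698]
wrist_force: [-0.5, 0.1, 0.9]
width: 59.8
```

```bash
python3 - <<'E'
from h import *
s=snap('scene','sc1');t=snap('top','t1'); st=state();print(st['position'],st['tcp_rot'],st['width'])
a=cv2.resize(s['color'][180:330,400:560],None,fx=2.5,fy=2.5,interpolation=cv2.INTER_CUBIC)
b=cv2.resize(t['color'][150:300,40:200],None,fx=2.5,fy=2.5,interpolation=cv2.INTER_CUBIC)
cv2.imwrite('pics/c1.png',np.hstack([a,b])[:,:,::-1])
E
```

```text
[531.00421467 305.17031518 256.68967392] [-3.14126020e+00  2.85538207e-05 -1.69790858e+00] 59.84856906624386
```

View pics/c1.png

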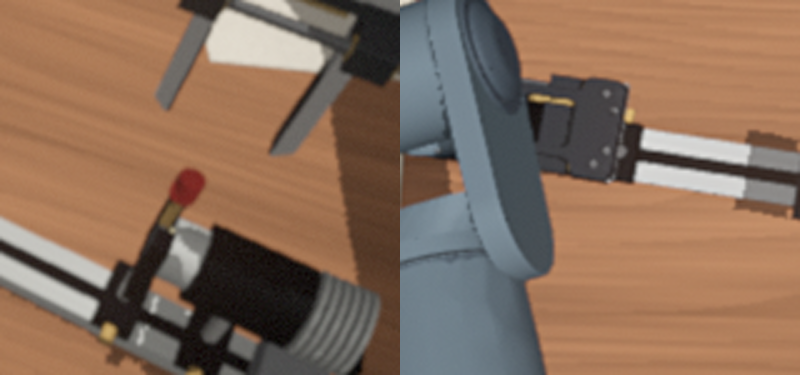

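The scene crop shows the fingers straddling above the knob (crop: tips about (165,103) and (283,150), knob (187,187)). I descend, grip and lift.

{"op": "carry_out", "data": {"rows": [[0.06,[0,0.001,-0.04],0],[0.06,[0,0.001,-0.07],0],[0.06,[0,0.001,-0.088],0],[0.06,[0,0.001,-0.088],0],[0.06,[0,0.001,-0.088],0],[0,[0,0.001,-0.088],0],[0,[0,0.001,-0.088],0],[0,[0,0.001,-0.088],0],[0,[0,0.001,-0.088],0],[0,[0,0.001,-0.088],0]]}}

```text
clock: 3.95
position: [530.9, 307.4, 168.5]
tcp_rot: [-3.141, 0.001, -1.697]
wrist_force: [0.8, 1.4, -0.1]
width: 17.5
```

{"op": "carry_out", "data": {"rows": [[0,[0,0,0.008],0],[0,[0,0,0.016],0],[0,[0,0,0.024],0],[0,[0,0,0.03],0],[0,[0,0,0.034],0],[0,[0,0,0.036],0],[0,[0,0,0.036],0],[0,[0,0,0.036],0]], "grip_force": 30}}

```text
clock: 4.95
position: [530.7, 307.3, 203.4]
tcp_rot: [3.141, 0.0, -1.697]
wrist_force: [2.7, 4.5, -6.8]
width: 17.1
```

{"op": "carry_out", "data": {"rows": [[0.06,[0,0,0],0],[0.06,[0,0,0],0],[0.06,[0,0,0],0],[0.06,[0,0,0.03],0],[0.06,[0,0,0.06],0],[0.06,[0,0,0.07],0],[0.06,[0,-0.04,0.07],0],[0.06,[-0.01,-0.1,0.07],0],[0.06,[-0.016,-0.16,0.07],0],[0.06,[-0.02,-0.2,0.07],0]]}}

```text
clock: 6.2
position: [510.0, 105.0, 273.6]
tcp_rot: [3.14, -0.001, -1.698]
wrist_force: [1.1, 0.4, -0.2]
width: 60.0
```

```bash
python3 - <<'E'
from h import *
s=snap('scene','sc2'); c=s['color'][200:290,440:510].astype(int)
m=(c[...,0]>70)&(c[...,0]>2.5*c[...,1])&(c[...,0]>2.5*c[...,2])
y,x=np.where(m);print('knob px',x.mean()+440,y.mean()+200,m.sum())
for z in (177,203,207,213): print(z,proj(s,(530.8,306.5,z)))
E
```

```text
knob px 482.33076923076925 242.1076923076923 130
177 [474.00044337 254.37760151]
203 [479.52889457 245.29649649]
207 [480.40798732 243.85248745]
213 [481.74148671 241.66206421]
```

The knob has risen to the height expected at full stop (joint about 36 mm). Now to a point above the red cuvette.

{"op": "carry_out", "data": {"rows": [[0.06,[-0.006,-0.058,0],0],[0.06,[-0.012,-0.116,0],0],[0.06,[-0.018,-0.174,0],0],[0.06,[-0.024,-0.232,-0.02],0],[0.06,[-0.031,-0.289,-0.06],0],[0.06,[-0.031,-0.289,-0.11],0],[0.06,[-0.031,-0.289,-0.16],0],[0.06,[-0.031,-0.289,-0.17],0],[0.06,[-0.031,-0.289,-0.17],0]]}}

```text
clock: 7.38
position: [480.1, -181.7, 104.8]
tcp_rot: [3.141, 0.0, -1.696]
wrist_force: [-0.5, 0.5, 0.0]
width: 60.0
```

```bash
python3 - <<'E'
from h import *
s=snap('scene','sc3');t=snap('top','t3'); st=state();print(st['position'],st['tcp_rot'],st['width'])
a=cv2.resize(s['color'][110:230,170:290],None,fx=5,fy=5,interpolation=cv2.INTER_CUBIC)
p=st['position']; 
for k in(-30,30):
    f=p+k*np.array([np.cos(st['tcp_rot'][2]),np.sin(st['tcp_rot'][2]),0]); f[2]-=11; print('pred fingertip px',(proj(s,f)-[170,110])*5)
for X in [(480,-182,56)]: print((proj(s,X)-[170,110])*5)
cv2.imwrite('pics/c3.png',a[:,:,::-1])
E
```

```text
[ 481.38024084 -182.52554698  106.72917824] [-3.13812142e+00 -1.72837631e-03 -1.69609174e+00] 60.20294148213894
pred fingertip px [383.46193672 376.65053716]
pred fingertip px [273.02677175 324.35458337]
[337.66500188 409.83781041]
```

View pics/c3.png

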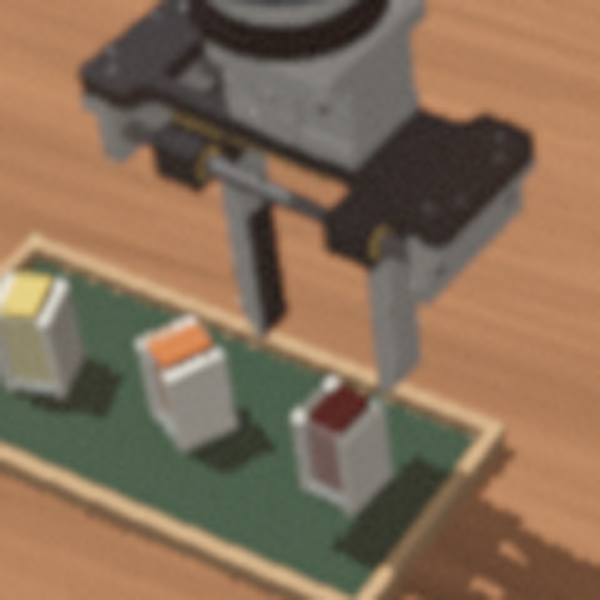

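The crop shows the red cuvette lid at (338,408) against a predicted (338,410), with the fingers above on either side along its frosted faces. I descend and grip.

{"op": "carry_out", "data": {"rows": [[0.06,[0,0,-0.03],0],[0.06,[0,0,-0.055],0],[0.06,[0,0,-0.07],0],[0.06,[0,0,-0.07],0],[0.045,[0,0,-0.07],0],[0.036,[0,0,-0.07],0],[0.032,[0,0,-0.07],0],[0,[0,0,-0.07],0],[0,[0,0,-0.07],0],[0,[0,0,-0.07],0]], "grip_force": 15}}

```text
clock: 8.72
position: [480.2, -182.1, 34.9]
tcp_rot: [-3.141, -0.0, -1.697]
wrist_force: [-0.5, -0.3, 4.7]
width: 30.3
```

{"op": "carry_out", "data": {"rows": [[0,[0,0,0.01],0],[0,[0,0,0.03],0],[0,[0,0,0.06],0],[0,[0,0,0.1],0],[0,[0,0,0.14],0],[0,[0,0,0.18],0],[0,[0,0,0.205],0],[0,[0,0,0.215],0],[0,[0,0,0.215],0]], "grip_force": 20}}

```text
clock: 9.85
position: [479.8, -181.8, 249.3]
tcp_rot: [-3.142, 0.0, -1.697]
wrist_force: [-1.2, 0.4, -1.7]
width: 30.0
```

{"op": "carry_out", "data": {"rows": [[0,[0.002,0.02,0],5],[0,[0.006,0.06,0],14],[0,[0.01,0.105,0],24],[0,[0.015,0.15,0],34],[0,[0.02,0.195,0],44],[0,[0.024,0.24,0],54],[0,[0.029,0.285,0],64],[0,[0.033,0.33,0],74],[0,[0.037,0.37,0],84],[0,[0.039,0.388,0],90]]}}

```text
clock: 11.1
position: [517.7, 207.9, 247.1]
tcp_rot: [3.141, 0.004, -0.12]
wrist_force: [0.1, -0.1, -0.1]
width: 30.1
```

{"op": "carry_out", "data": {"rows": [[0,[0,0,0],0],[0,[0,0,0],0],[0,[0,0,-0.02],0],[0,[0,0,-0.05],0],[0,[0,0,-0.07],0],[0,[0,0,-0.07],0],[0,[0,0,-0.07],0]]}}

```text
clock: 11.98
position: [519.5, 206.1, 180.2]
tcp_rot: [-3.141, -0.001, -0.126]
wrist_force: [0.1, 0.1, -0.5]
width: 30.3
```

```bash
python3 - <<'E'
from h import *
s=snap('scene','sc4');t=snap('top','t4'); st=state();print(st['position'],st['tcp_rot'],st['width'])
a=cv2.resize(s['color'][170:350,320:560],None,fx=3.3,fy=3.3,interpolation=cv2.INTER_CUBIC)
cv2.imwrite('pics/c4.png',a[:,:,::-1])
p=st['position'];print('window ctr pred crop px',(proj(s,p-[0,0,2.5])-[320,170])*3.3, 'underside',(proj(s,p-[0,0,28.5])-[320,170])*3.3)
E
```

```text
[519.7387916  206.25343834 180.79086518] [-3.14087710e+00 -2.32384712e-03 -1.25887735e-01] 30.18867551128918
window ctr pred crop px [317.01516488 194.57602642] underside [305.52625862 223.87389908]
```

View pics/c4.png

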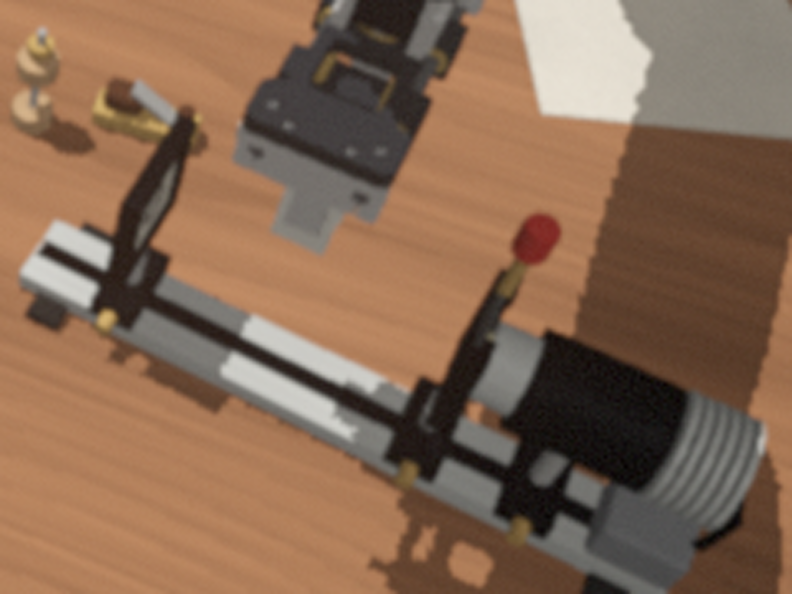

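The view shows the cuvette in the gripper above the gap between screen and lamp, the underside at about (300,240) as predicted, with the knob raised. I lower it into the beam.

{"op": "carry_out", "data": {"rows": [[0,[-0.001,-0.004,-0.015],0],[0,[-0.001,-0.004,-0.03],0],[0,[-0.001,-0.004,-0.045],0],[0,[-0.001,-0.004,-0.058],0],[0,[-0.001,-0.004,-0.065],0],[0,[-0.001,-0.004,-0.067],0],[0,[-0.001,-0.004,-0.067],0],[0,[-0.001,-0.004,-0.067],0],[0,[-0.001,-0.004,-0.067],0],[0,[-0.001,-0.004,-0.067],0]]}}

```text
clock: 13.32
position: [518.0, 202.2, 112.7]
tcp_rot: [-3.141, -0.0, -0.126]
wrist_force: [-0.5, -0.4, -1.5]
width: 29.7
```

```bash
python3 - <<'E'
from h import *
s=snap('scene','sc5');t=snap('top','t5')
P=[state() for _ in range(3)]
for st in P: print(st['position'],st['tcp_rot'],st['width'],st['wrist_force'])
p=P[0]['position'];v=np.array([.1253,.9921]);n=np.array([v[1],-v[0]]);print('n err',p[:2]@n-488.7,'s',p[:2]@v)
a=cv2.resize(s['color'][190:340,320:480],None,fx=3.75,fy=3.75,interpolation=cv2.INTER_CUBIC)
cv2.imwrite('pics/c5.png',a[:,:,::-1])
for dz in(-28.5,21.5):
  for sy in(-15,15):
    q=np.array([p[0],p[1],p[2]+dz]); q[:2]+=15*n+sy*v; print('face corner',(proj(s,q)-[320,190])*3.75)
E
```

```text
[517.9377511  202.15094663 112.58488089] [-3.14153971e+00 -2.28858366e-04 -1.25764774e-01] 30.254433199998797 [ 1.38384763  0.39492987 -0.51310672]
[517.9377511  202.15094663 112.58488089] [-3.14153971e+00 -2.28858366e-04 -1.25764774e-01] 30.254433199998797 [ 1.38384763  0.39492987 -0.51310672]
[517.9377511  202.15094663 112.58488089] [-3.14153971e+00 -2.28858366e-04 -1.25764774e-01] 30.254433199998797 [ 1.38384763  0.39492987 -0.51310672]
n err -0.18347074329619772 s 265.45155436355066
face corner [270.10687932 261.20287257]
face corner [325.85557828 287.88655706]
face corner [290.32643066 203.95529219]
face corner [349.14859018 231.20265478]
```

View pics/c5.png

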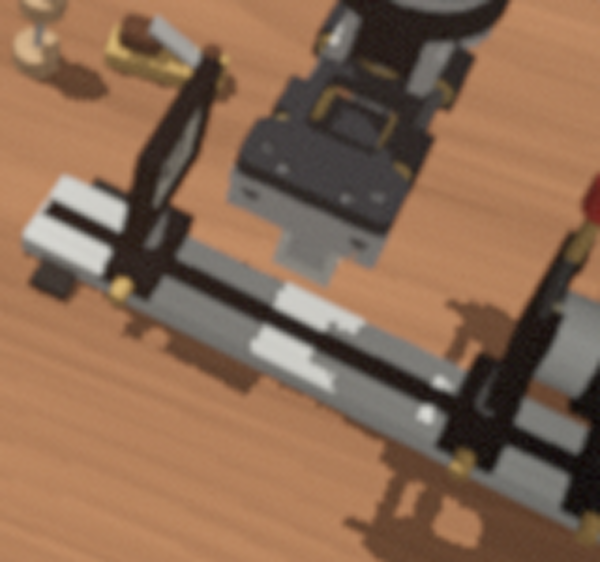

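The cuvette's lower corners show at about (275,262) and (328,284) against a predicted (270,261) and (326,288). It is upright, clear of the bench and midway, so I hand in.

```bash
python3 -c "
from workcell import close_job
print(close_job())"
```

```text
the job is handed in; nothing more can be done
None
```

I opened the lamp's shutter and handed the job in with the dark red cuvette held upright in the light path by its frosted faces. No verdict came back, so these are my own last checks.

- **Shutter:** after I let go, the camera showed the knob at the height expected with the shutter fully up (about 36 mm).
- **Position:** by my measurement of the bench, the window centre is about 0.2 mm off sideways and at about 110 mm height. Along the light it is within about 10 mm of the middle.
- **Angle:** it is held upright, with its windows square to the light as far as I can tell.
- **Grip and clearance:** the fingers stand at 30 mm on the frosted faces, with no sign of bench contact in the force reading. The cuvette's lower edge appeared within about 5 pixels (in the enlarged picture) of the prediction, roughly 2 to 3 mm.
- **Disagreement:** the screen and the lamp guide gave bench midpoints about 15 mm apart along the light. I held the cuvette between the two, and either is well inside the 30 mm allowed.
- **Not checked:** I saw no coloured light on the screen from these cameras. I did not re-measure the other cuvettes after the grasp; they looked in place just before it. Nothing touched them that I could tell.

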